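# Push the slide box home into the corner stop

## Robot

A 6-joint arm with a two-finger parallel gripper is mounted at the origin on a cart in front of the work surface, level with it; the furniture and walls round the work are solid. World frame = base frame: x ahead of the robot, y to its left, z up, the work surface at z = 0. Lengths are in mm, angles in rad, forces in N, time in s.
With the tool pointing down it reaches from about 275 to 750 mm from the base axis. Payload 10.2 kg.
Tool frame: the origin (TCP) lies between the finger pads; the fingertips stand 11 mm ahead of it and the grasp point (between the pads) lies 8 mm behind it; z points along the fingers, y is the line along which they close (so a half turn about z gives the same grasp; the last joint's range is limited). The gripper opens to 85 mm and grips with 20 to 120 N. Pads are 22 mm wide; open, the fingers measure 114 mm over their backs; the gripper's body (76 mm by 85 mm) begins 54 mm behind the grasp point. The pads swing forward as they close: fully open they stand 13 mm farther back than shut.
Start: joints at [0.925, 0.313, 1.498, -0, 1.331, -0.223], TCP at [215.429, 478.771, 242.294] pointing down, gripper open.
Joint ranges: [-2.94, 2.94], [-0.97, 2.17], [0.19, 2.56], [-1.23, 4.37], [0.02, 3.11], [-2.88, 2.88]. Speed limits (rad/s): [2.39, 2.39, 3.01, 3.14, 3.14, 3.14].

## Interface

Orientations are given as a unit quaternion [w, x, y, z].
In Python, from rig import sense, eyes, finish_job gives the robot as it stands.
- The arm moves only by the shell command python3 -m jog 'ROWS' [FORCE]. ROWS is JSON, a list of rows, each a list of 7 numbers: the shift along the tool's x, y, z in m, then the turn, a rotation vector about the tool's x, y, z in rad, then the finger opening in m, from 0 to 0.0854. In form: [[dx, dy, dz, rx, ry, rz, gripper], ...]. A call has 1 to 5 rows; each row shifts and turns the commanded pose from where the row before left it, along the tool's axes as they then stand; what a row does not reach is not made up. A row lasts 1/10 s, in which the tool goes at most 50 mm and 8.59 degrees, less where a joint would pass 70% of its speed; a pose out of reach is approached as far as the arm can. A call is refused whole if a number of a shift passes 0.05 or a number of a turn 0.15, either way. A call with a gripper value outside its range is refused whole. The fingers move at their own pace and stop on an object; FORCE is the grip in N (left out, the last holds). Time passes only in rows, so rows that do not move let the fingers close. It gives the time, the measured TCP pose, the force, the opening and the grip force at its end, in the units of the state.
- sense(): the state, without advancing time (a new reading comes with each control period).
- eyes.capture(name): name is "side" or "top"; returns the picture (400x640x3 uint8, red, green, blue); there is no depth.
- eyes.calibration(name): a dict with "fx", "fy", "cx", "cy" (pixels), "cam_to_world" (4x4, takes a point from camera to world coordinates). Camera axes: x right, y down, z forward; pixel columns grow to the right and rows downward; lengths in mm; the calibration is good to about 2 mm. A picture is of the moment at which its call begins. calibration takes no time and is no camera call.
- finish_job(): hands the job in; it is judged then, once.
The state is a dict: "time_s": time; "joints": joint angles; "dq": joint speeds; "tau": joint torques, N m; "eef_pos": TCP position; "ee_rot": TCP orientation; "force": force on the tool from outside, world axes, zero at the start; "wrist_torque": the same for the moment, N m; "grip_width": opening from 0.0 (shut) to 1.0 (fully open); "grip_force": force on a finger pad.
Only numpy, scipy, OpenCV 4.12 (cv2) and the standard library are available. Lean on these libraries where they do the work, as an engineer would, in place of code of your own. Each camera call takes 0.05 s, during which the arm holds its last target. There are 200 camera calls.

## Task

Push the pale plastic slide box that lies on the worktop into the metal corner stop without lifting it: first push it back until its long side lies flat against the long back rail, still well short of the end stop, then slide it along the rail until its end meets the short end stop on the left. Leave it there flush against both, and do not disturb the other things standing around.

Things in the scene. Friction and masses are not known exactly. Their poses are not given: they have to be found in the camera images.
- slide_box_center (a point): Centre, 10.5 mm above the worktop, of the loose pale translucent box of slides, the only one on the worktop (others lie on the window sill). 30 mm wide (x), 84 mm long (y), 21 mm high, about 50 g; solid, upright sides; under 1 N slides it. It starts askew on the robot's side of the back rail, 55 mm or more short of the end stop.
- corner_stop: Low L-shaped aluminium corner stop fixed to the worktop, bars 14 mm wide, 10 mm high (a fingertip over 12 mm up passes over them); position and yaw vary. Origin: the inner corner on the worktop (z = 0), z up, +x away from the robot, +y to its left. A box pushed home has its centre at x -15 mm, y -42 mm in this frame, long axis along y.
- back_rail (a point): Middle of the long back rail's inner face, on the worktop. The face is the plane x = 0 of corner_stop's frame, from y = 0 (the corner) to y = -206 mm (right); the bar lies on its +x side, away from the robot. Axes as corner_stop.
- end_stop (a point): Middle of the short end stop's inner face, on the worktop. The face is the plane y = 0 of corner_stop's frame, from x = 0 (the corner) to x = -59 mm; the bar lies on its +y side (left). Axes as corner_stop.
- jar_a: Bystander, to be left alone: round screw-lid stain jar, 55 mm diameter, 84 mm high, standing behind the back rail. Origin at the centre of its underside.
- jar_b: Bystander, to be left alone: second stain jar of the same form, 55 mm diameter, 84 mm high, also behind the back rail. Origin at the centre of its underside.
- dropper: Bystander, to be left alone: small white dropper bottle with a pointed cap, 25 mm diameter, 82 mm high, behind the corner. Origin at the centre of its underside.
- timer: Bystander, to be left alone: flat white countdown timer, 64 x 62 x 18 mm, lying behind and to the left of the corner. Origin at the centre of its underside.
- loupe: Bystander, to be left alone: black eyepiece loupe, 37 mm diameter, 34 mm high, standing on the robot's side of the end stop. Origin at the centre of its underside.
- oil_bottle: Bystander, to be left alone: small amber dropper bottle with a black cap, 27 mm diameter, 67 mm high, on the robot's side of the back rail's right end. Origin at the centre of its underside.
Things that resemble listed ones, but are neither listed nor needed, are in the scene too. What is shaped like the part that bears slide_box_center but green or yellow is not meant.

How it is judged:
By the outcome, as a careful person would: the job done as asked, in the order asked, and still so for the second after the job is handed in, with the robot touching nothing.
It also fails if it takes over 35 s, if anything falls off the work surface, if the arm or the gripper's body presses on something with over 40 N, if the wrist force passes 120 N, or if a joint passes its speed limit or range.

## Working session

There is one attempt and no reset: what is moved stays moved. The work goes in short steps, Python scripts to look and compute and a shell command to move; the robot and the scene stay as the last step left them, time stands still between calls to the robot, and variables do not carry over. Pictures are saved under pics/ and viewed, at most 10 in all, crops included, and the job is handed in when it is done.

```bash
mkdir -p pics; python3 - <<'E'
from rig import sense,eyes
import cv2
s=sense();print(s)
for n in("top","side"):
    cv2.imwrite(f"pics/{n}0.png",eyes.capture(n)[:,:,::-1]);print(eyes.calibration(n))
E
```

```text
{'time_s': 0.0, 'joints': array([ 9.24607748e-01,  3.13443546e-01,  1.49845679e+00,  1.11854708e-05,
        1.33099807e+00, -2.23363802e-01]), 'dq': array([-5.42698493e-04,  1.39081108e-05, -4.24764753e-04, -9.93856301e-04,
        1.35649321e-03,  6.32824862e-04]), 'tau': array([-7.47865379e-04, -4.12257564e+01, -2.59742457e+01, -1.90920614e-04,
        4.06769308e-03,  1.67041293e-06]), 'eef_pos': array([215.26469064, 478.56468446, 241.73095094]), 'ee_rot': array([-2.79922668e-04,  2.09842308e-01,  9.77735025e-01, -5.89847248e-04]), 'force': array([ 0.07908509,  0.29539872, -0.54564875]), 'wrist_torque': array([-0.0239897 ,  0.03017459,  0.01094647]), 'grip_force': 0.0, 'grip_width': 1.0030455370810414}
{'fx': 364.2702195566384, 'fy': 364.2702195566384, 'cx': 318.33515644276304, 'cy': 198.64411851295884, 'cam_to_world': array([[ 2.18066731e-03, -9.86074860e-01,  1.66287748e-01,
         3.70417643e+02],
       [-9.99996771e-01, -1.93331879e-03,  1.64932901e-03,
        -3.48248929e+02],
       [-1.30487464e-03, -1.66290808e-01, -9.86075892e-01,
         8.83968869e+02],
       [ 0.00000000e+00,  0.00000000e+00,  0.00000000e+00,
         1.00000000e+00]])}
{'fx': 464.4066333310168, 'fy': 464.4066333310168, 'cx': 318.88582552557693, 'cy': 200.0251576701325, 'cam_to_world': array([[ 9.97698950e-01, -4.91187951e-02,  4.67348717e-02,
         4.65976008e+02],
       [-6.63277521e-02, -5.64254168e-01,  8.22932478e-01,
        -1.06793178e+03],
       [-1.40511056e-02, -8.24138688e-01, -5.66213731e-01,
         5.47677458e+02],
       [ 0.00000000e+00,  0.00000000e+00,  0.00000000e+00,
         1.00000000e+00]])}
```

View pics/top0.png

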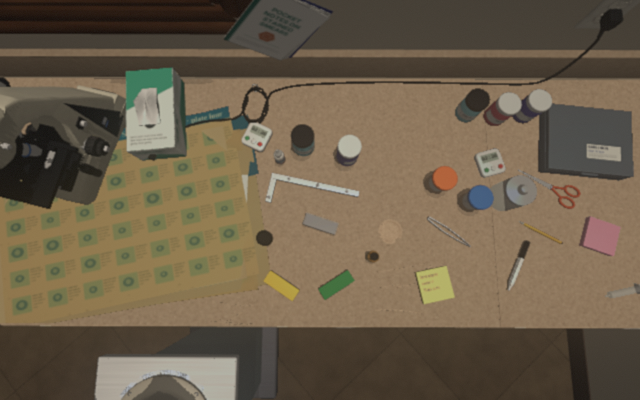

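View pics/side0.png

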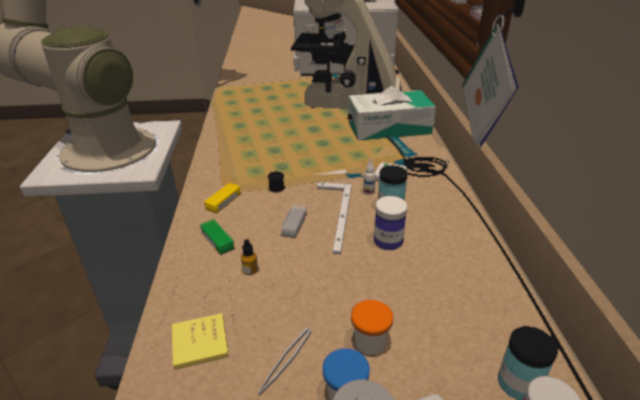

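The top view shows the corner stop's corner near (273,178), with the rail running to (358,193) and the end stop to (267,200). The grey slide box is at (320,224), the loupe at (264,238) and the oil bottle at (372,256). Next I'll measure these by masks.

```bash
cat > h.py <<'E'
import numpy as np,cv2
from rig import sense,eyes
def ray(n,uv,z):
    c=eyes.calibration(n);T=c["cam_to_world"];uv=np.atleast_2d(uv).astype(float)
    d=np.c_[(uv[:,0]-c["cx"])/c["fx"],(uv[:,1]-c["cy"])/c["fy"],np.ones(len(uv))]@T[:3,:3].T
    o=T[:3,3];return (o+d*((z-o[2])/d[:,2])[:,None])[:,:2]
def blob(im,near,lo=80,smax=60,win=60,save=None):
    """greyish, bright pixels: the component nearest the pixel"""
    hsv=cv2.cvtColor(im,cv2.COLOR_RGB2HSV)
    m=((hsv[...,1]<smax)&(hsv[...,2]>lo)).astype(np.uint8)
    n,l,st,ce=cv2.connectedComponentsWithStats(m,connectivity=4)
    d=[np.hypot(*(ce[i]-near))+(1e3 if st[i,4]<60 else 0) for i in range(n)]
    k=int(np.argmin(d));return (l==k).astype(np.uint8),st[k],ce[k]
E
python3 - <<'E'
from h import *
im=eyes.capture("top")
c=im[150:270,225:385]
cv2.imwrite("pics/crop1.png",cv2.resize(c,None,fx=5,fy=5,interpolation=cv2.INTER_NEAREST)[:,:,::-1])
hsv=cv2.cvtColor(im,cv2.COLOR_RGB2HSV)
for p in[(320,224),(318,222),(310,184),(330,188),(270,190),(300,200),(340,215)]:print(p,hsv[p[1],p[0]],im[p[1],p[0]])
E
```

```text
(320, 224) [ 17  35 133] [133 125 115]
(318, 222) [ 18  35 132] [132 125 114]
(310, 184) [ 47  12 190] [185 190 181]
(330, 188) [ 60   7 190] [185 190 185]
(270, 190) [ 32  21 184] [183 184 169]
(300, 200) [ 16  87 140] [140 117  92]
(340, 215) [ 16  86 145] [145 122  96]
```

View pics/crop1.png

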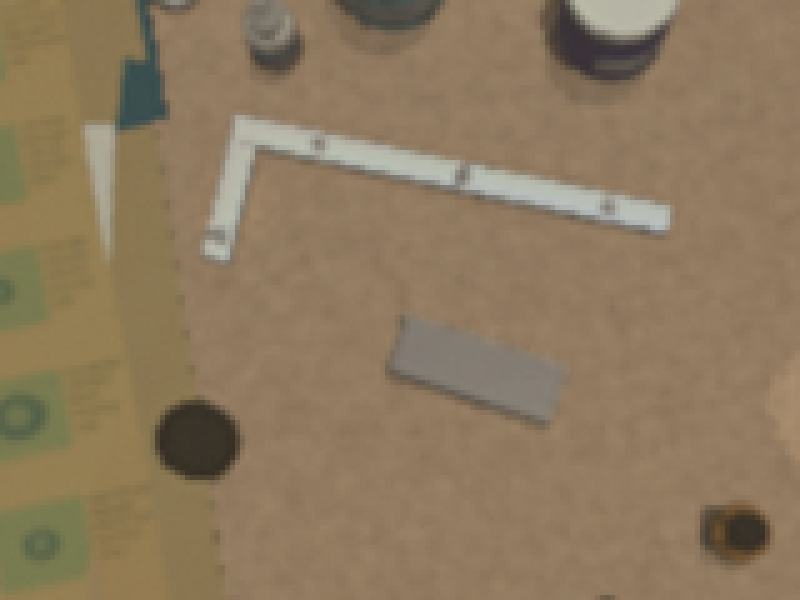

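The crop (5x, offset 225,150) shows the L with its inner corner near (253,150) and rail end near (668,236). The box corners are about (403,315), (567,367), (548,426) and (388,373).

```bash
cat >> h.py <<'E'
def box(near=(320,224),n="top"):
    im=eyes.capture(n);hsv=cv2.cvtColor(im,cv2.COLOR_RGB2HSV)
    m=((hsv[...,1]<62)&(hsv[...,2]>85)&(hsv[...,2]<160)).astype(np.uint8)
    m=cv2.morphologyEx(m,cv2.MORPH_OPEN,np.ones((3,3)))
    nn,l,st,ce=cv2.connectedComponentsWithStats(m,connectivity=4)
    k=min(range(1,nn),key=lambda i:np.hypot(*(ce[i]-near))+(1e3 if st[i,4]<100 else 0))
    pts=np.argwhere(l==k)[:,::-1]
    w=ray(n,pts,21.).astype(np.float32)
    return w,cv2.minAreaRect(w),st[k],ce[k]
def stopframe():
    im=eyes.capture("top");m,st,ce=blob(im,(310,184),lo=155,smax=40)
    pts=np.argwhere(m)[:,::-1];w=ray("top",pts,10.).astype(np.float32)
    return w,st
E
python3 - <<'E'
from h import *
w,st=stopframe();print(st)
# rail: y below the corner region; mid line fit; then end leg
xmax=w[w[:,1].argmax()];
r=w[w[:,1]<w[:,1].max()-60]          # rail only
vx,vy,x0,y0=cv2.fitLine(r,cv2.DIST_HUBER,0,.01,.01).ravel()
if vy<0:vx,vy=-vx,-vy
ey=np.array([vx,vy]);ex=np.array([vy,-vx]);c=np.array([x0,y0])
a=(w-c)@ey;b=(w-c)@ex
leg=(b<-20);lm=a[leg].mean()
print("yaw",np.degrees(np.arctan2(-vx,vy)),"rail a-range",a.min(),a.max(),"b",b.min(),b.max(),"leg mid a",lm, a[leg].min(),a[leg].max())
O=c-7*ex+(lm-7)*ey
print("corner",O,"rail right end expected",O-206*ey, "measured",c+a.min()*ey)
W,rect,s,ce=box();print("box",rect,s,ce)
q=(np.array(rect[0])-O);print("box in stop",q@ex,q@ey)
for n,p,z in(("loupe",(264.5,238),34),("oil",(374,256.5),67)):
    k=ray("top",p,z)[0];print(n,k,(k-O)@ex,(k-O)@ey)
P=sense()["eef_pos"];print(P)
E
```

```text
[     0      0    640    400 247055]
yaw 0.6989716 rail a-range -858.273 853.82935 b -451.51065 556.8892 leg mid a -11.216203 -770.84753 775.5121
corner [ 503.39136 -370.39368] rail right end expected [ 505.90436 -576.37836] measured [  520.63873 -1210.3026 ]
box ((456.5285339355469, -350.9273681640625), (80.4822006225586, 30.156612396240234), 71.68677520751953) [303 213  35  21 429] [319.96503497 223.35198135]
box in stop -46.621866943341956 20.036542741376593
loupe [ 420.73726298 -221.89524327] -80.83640547252843 149.49568906942568
oil [ 378.48969797 -470.44428451] -126.11289134552945 -98.51948306124521
[215.36651605 478.69138064 242.04692577]
```

```bash
sed -i 's/for i in range(n)\];*$/for i in range(n)];d[0]=1e9/; s/(1e3 if st\[i,4\]<60 else 0) for i in range(n)\]/&/' h.py
cat > m.py <<'E'
from h import *
w,st=stopframe();print(st)
r=w[w[:,1]<w[:,1].max()-60]
vx,vy,x0,y0=cv2.fitLine(r,cv2.DIST_HUBER,0,.01,.01).ravel()
if vy<0:vx,vy=-vx,-vy
ey=np.array([vx,vy]);ex=np.array([vy,-vx]);c=np.array([x0,y0])
a=(w-c)@ey;b=(w-c)@ex
leg=(b<-20);lm=a[leg].mean()
print("yaw",np.degrees(np.arctan2(-vx,vy)),"a",a.min(),a.max(),"b",b.min(),b.max(),"leg",lm)
O=c-7*ex+(lm-7)*ey
np.save("f.npy",np.array([O,ex,ey]))
print("corner",O,"ex",ex,"ey",ey,"right end",O-206*ey,"measured",c+a.min()*ey)
W,rect,s,ce=box();print("box",rect)
B=cv2.boxPoints(rect)
for k in list(B)+[np.array(rect[0])]:print((k-O)@ex,(k-O)@ey)
for n,p,z in(("loupe",(264.5,238),34),("oil",(374,256.5),67)):
    k=ray("top",p,z)[0];print(n,k,(k-O)@ex,(k-O)@ey)
E
python3 m.py
```

```text
[266 173  51  29 333]
yaw -12.345319 a -31.656597 80.22499 b -65.36119 6.014761 leg 73.48706
corner [ 567.46063 -242.87357] ex [ 0.9768768  -0.21380313] ey [0.21380313 0.9768768 ] right end [ 523.4172  -444.11017] measured [ 553.31537 -340.24445]
box ((456.5352783203125, -350.9295959472656), (80.4822006225586, 30.17078399658203), 71.68677520751953)
-104.44524 -167.72818
-74.437996 -170.86505
-66.07014 -90.819046
-96.07738 -87.682175
-85.25768712819809 -129.27361616035796
loupe [ 420.73726298 -221.89524327] -147.815885781268 -10.87667887294539
oil [ 378.48969797 -470.44428451] -135.94598935830447 -262.71113126916055
```

```bash
sed -i 's/    n,l,st,ce=cv2.conn/    m=cv2.morphologyEx(m,cv2.MORPH_CLOSE,np.ones((5,5)))\n&/' h.py
cat >> m.py <<'E'
for n,p,z in(("jarA",(303,133),84),("jarB",(349,145),84),("dropper",(279,152),82)):
    k=ray("top",p,z)[0];print(n,k,(k-O)@ex,(k-O)@ey)
from scipy.spatial.transform import Rotation as R
s=sense();q=s["ee_rot"];M=R.from_quat(q,scalar_first=True).as_matrix()
t=O-135*ex-127*ey
print("tool y ang",np.degrees(np.arctan2(M[1,1],M[0,1])),"want",np.degrees(np.arctan2(ey[1],ey[0])))
print("target",t,"shift in tool axes",M.T@(np.r_[t,150]-s["eef_pos"]))
E
python3 m.py
```

```text
[266 173  93  29 564]
yaw -12.020365 a -84.13485 134.16351 b -64.86243 6.2969465 leg 127.720375
corner [ 567.0645  -242.50967] ex [ 0.97807366 -0.20825936] ey [0.20825936 0.97807366] right end [ 524.1631  -443.99286] measured [ 531.248 -444.331]
box ((456.5352783203125, -350.9295959472656), (80.4822006225586, 30.17078399658203), 71.68677520751953)
-104.93161 -167.40654
-74.94264 -170.71356
-66.12094 -90.71629
-96.1099 -87.40929
-85.52627042180029 -129.0614172391206
loupe [ 420.73726298 -221.89524327] -147.41197776524115 -10.311587826402972
oil [ 378.48969797 -470.44428451] -136.97054413856998 -262.2093082269637
jarA [ 658.16733318 -311.35212914] 103.44235288697047 -48.35997706445133
jarB [ 629.68695094 -416.66471735] 97.51877340539131 -157.29475144594198
dropper [ 613.43986255 -256.89860968] 48.35513708416954 -4.415338530935068
tool y ang 65.77567604680897 want 77.97963
target [ 408.57562 -338.61002] shift in tool axes [-511.5161622  -666.10940823   92.33751398]
```

```bash
python3 -m jog '[[-0.0256,-0.0333,0,0,0,0,0.05],[-0.0256,-0.0333,0,0,0,0,0.05],[-0.0256,-0.0333,0,0,0,0,0.05],[-0.0256,-0.0333,0,0,0,0,0.05],[-0.0256,-0.0333,0,0,0,0,0.05]]' 20
python3 -m jog '[[-0.0256,-0.0333,0,0,0,0,0.05],[-0.0256,-0.0333,0,0,0,0,0.05],[-0.0256,-0.0333,0,0,0,0,0.05],[-0.0256,-0.0333,0,0,0,0,0.05],[-0.0256,-0.0333,0,0,0,0,0.05]]'
python3 -m jog '[[-0.0256,-0.0333,0,0,0,0,0.05],[-0.0256,-0.0333,0,0,0,0,0.05],[-0.0256,-0.0333,0,0,0,0,0.05],[-0.0256,-0.0333,0,0,0,0,0.05],[-0.0256,-0.0333,0,0,0,0,0.05]]'
python3 -m jog '[[-0.0256,-0.0333,0.015,0,0,0,0.05],[-0.0256,-0.0333,0.02,0,0,0,0.05],[-0.0256,-0.0333,0.02,0,0,0,0.05],[-0.0256,-0.0333,0.02,0,0,0,0.05],[-0.0256,-0.0333,0.017,0,0,0,0.05]]'
python3 -m jog '[[0,0,0,0,0,-0.1,0.05],[0,0,0,0,0,-0.113,0.05],[0,0,0,0,0,0,0.05]]'
cat > where.py <<'E'
from h import *
from scipy.spatial.transform import Rotation as R
O,ex,ey=np.load("f.npy");s=sense();M=R.from_quat(s["ee_rot"],scalar_first=True).as_matrix()
p=s["eef_pos"];d=p[:2]-O;f=s["force"]
print("t %.2f stop-frame x %.1f y %.1f z %.1f yaw err %.2f deg tilt %.2f  F ex %.2f ey %.2f z %.2f grip %.3f"%(s["time_s"],d@ex,d@ey,p[2],np.degrees(np.arctan2(M[1,1],M[0,1])-np.arctan2(ey[1],ey[0])),np.degrees(np.arccos(-M[2,2])),f[:2]@ex,f[:2]@ey,f[2],s["grip_width"]))
E
python3 where.py
```

```text
time_s: 0.95
eef_pos: [263.8, 272.9, 242.4]
ee_rot: [0.0, 0.21, 0.978, 0.0]
force: [0.7, 0.2, -0.3]
grip_width: 0.588
grip_force: 0.0
time_s: 1.45
eef_pos: [312.3, 68.4, 242.6]
ee_rot: [0.001, 0.21, 0.978, 0.0]
force: [1.7, 0.8, -0.1]
grip_width: 0.586
grip_force: 0.0
time_s: 1.95
eef_pos: [360.7, -136.2, 242.5]
ee_rot: [0.0, 0.21, 0.978, -0.0]
force: [0.6, 1.4, 0.3]
grip_width: 0.586
grip_force: 0.0
time_s: 2.45
eef_pos: [409.1, -340.3, 149.1]
ee_rot: [-0.0, 0.21, 0.978, 0.0]
force: [0.8, 0.1, 0.9]
grip_width: 0.584
grip_force: 0.0
time_s: 2.75
eef_pos: [409.0, -338.8, 150.0]
ee_rot: [-0.0, 0.104, 0.995, 0.0]
force: [-1.1, -0.4, 0.7]
grip_width: 0.584
grip_force: 0.0
t 2.75 stop-frame x -134.5 y -127.1 z 150.0 yaw err 0.04 deg tilt 0.03  F ex -1.03 ey -0.58 z 0.69 grip 0.584
```

```bash
python3 -m jog '[[0,0,0.04,0,0,0,0.05],[0,0,0.04,0,0,0,0.05],[0,0,0.03,0,0,0,0.05],[0,0,0.02,0,0,0,0.05],[0,0,0.006,0,0,0,0.05]]' >/dev/null
python3 -m jog '[[-0.006,0,0,0,0,0,0.05],[0,0,0,0,0,0,0.05]]' >/dev/null
python3 where.py
python3 - <<'E'
from h import *
im=eyes.capture("side")[140:290,200:400]
cv2.imwrite("pics/s1.png",cv2.resize(im,None,fx=4,fy=4,interpolation=cv2.INTER_CUBIC)[:,:,::-1])
E
```

```text
t 3.45 stop-frame x -127.2 y -127.5 z 15.6 yaw err -0.03 deg tilt 0.16  F ex -1.54 ey 0.00 z 1.16 grip 0.583
```

View pics/s1.png

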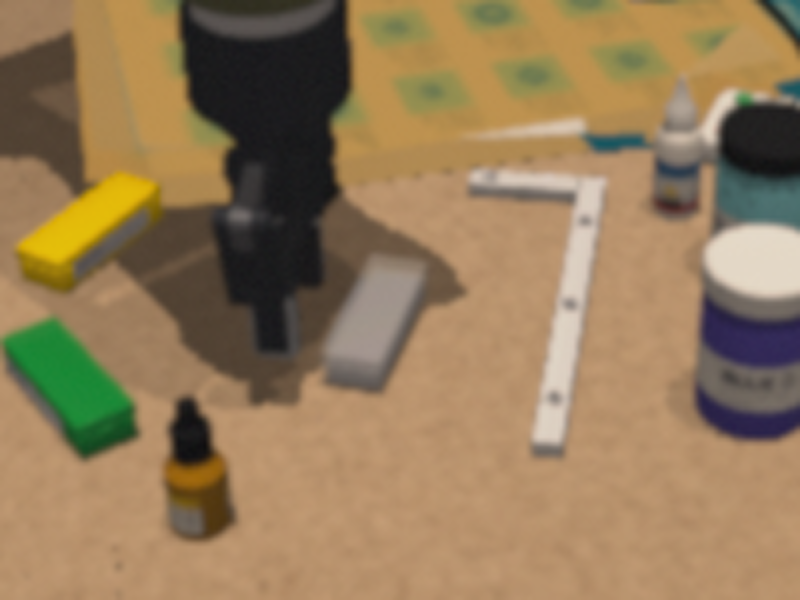

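The near fingertip, at crop (275,350), is beside the box's near end, and both fingers are clear of it. I'll lower slightly and push.

```bash
python3 -m jog '[[0,0,0.0035,0,0,0,0.05],[-0.006,0,0,0,0,0,0.05],[-0.006,0,0,0,0,0,0.05],[-0.006,0,0,0,0,0,0.05],[-0.006,0,0,0,0,0,0.05]]' >/dev/null;python3 where.py
python3 -m jog '[[-0.008,0,0,0,0,0,0.05],[-0.008,0,0,0,0,0,0.05],[-0.008,0,0,0,0,0,0.05],[-0.006,0,0,0,0,0,0.05],[-0.004,0,0,0,0,0,0.05]]' >/dev/null
python3 -m jog '[[0,0,0,0,0,0,0.05],[0,0,0,0,0,0,0.05]]' >/dev/null;python3 where.py
python3 - <<'E'
from h import *
im=eyes.capture("side")[140:290,200:400]
cv2.imwrite("pics/s2.png",cv2.resize(im,None,fx=4,fy=4,interpolation=cv2.INTER_CUBIC)[:,:,::-1])
E
```

```text
t 4.00 stop-frame x -103.9 y -127.0 z 10.9 yaw err 0.01 deg tilt 0.01  F ex -1.21 ey -0.68 z 0.68 grip 0.588
t 4.70 stop-frame x -70.6 y -126.9 z 10.7 yaw err 0.00 deg tilt 0.01  F ex -0.46 ey 0.09 z -0.60 grip 0.585
```

View pics/s2.png

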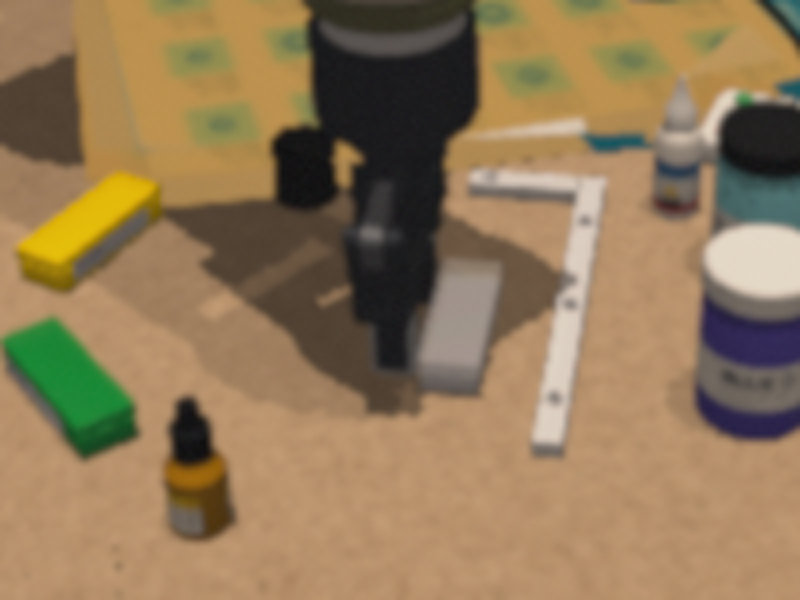

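The box is squared on both fingers, parallel to the rail and about 30 mm short of it. I'll push on and slow down near contact.

```bash
python3 -m jog '[[-0.007,0,0,0,0,0,0.05],[-0.007,0,0,0,0,0,0.05],[-0.006,0,0,0,0,0,0.05],[-0.004,0,0,0,0,0,0.05],[-0.002,0,0,0,0,0,0.05]]' >/dev/null;python3 where.py
for i in 1; do python3 -m jog '[[-0.001,0,0,0,0,0,0.05],[0,0,0,0,0,0,0.05]]' >/dev/null;python3 where.py
python3 -m jog '[[-0.001,0,0,0,0,0,0.05],[0,0,0,0,0,0,0.05]]' >/dev/null;python3 where.py; done
```

```text
t 5.25 stop-frame x -44.1 y -126.9 z 10.7 yaw err 0.01 deg tilt 0.00  F ex -1.05 ey -0.84 z 0.07 grip 0.589
t 5.45 stop-frame x -43.4 y -126.9 z 10.8 yaw err 0.00 deg tilt 0.00  F ex 0.40 ey 0.43 z -0.06 grip 0.580
t 5.65 stop-frame x -42.5 y -127.0 z 10.8 yaw err -0.01 deg tilt 0.00  F ex 0.19 ey -0.14 z -0.24 grip 0.584
```

```bash
python3 -m jog '[[-0.001,0,0,0,0,0,0.05],[0,0,0,0,0,0,0.05]]' >/dev/null;python3 where.py
python3 -m jog '[[-0.001,0,0,0,0,0,0.05],[0,0,0,0,0,0,0.05]]' >/dev/null;python3 where.py
python3 -m jog '[[-0.001,0,0,0,0,0,0.05],[0,0,0,0,0,0,0.05]]' >/dev/null;python3 where.py
python3 - <<'E'
from h import *
im=eyes.capture("side")[140:290,200:400]
cv2.imwrite("pics/s3.png",cv2.resize(im,None,fx=4,fy=4,interpolation=cv2.INTER_CUBIC)[:,:,::-1])
E
```

```text
t 5.85 stop-frame x -41.4 y -127.0 z 10.8 yaw err -0.00 deg tilt 0.01  F ex -0.29 ey 0.60 z -0.38 grip 0.586
t 6.05 stop-frame x -41.3 y -127.0 z 10.8 yaw err 0.00 deg tilt 0.13  F ex -6.13 ey -0.12 z 3.90 grip 0.584
t 6.25 stop-frame x -41.2 y -127.0 z 10.8 yaw err 0.01 deg tilt 0.28  F ex -12.17 ey -0.20 z 6.62 grip 0.585
```

View pics/s3.png

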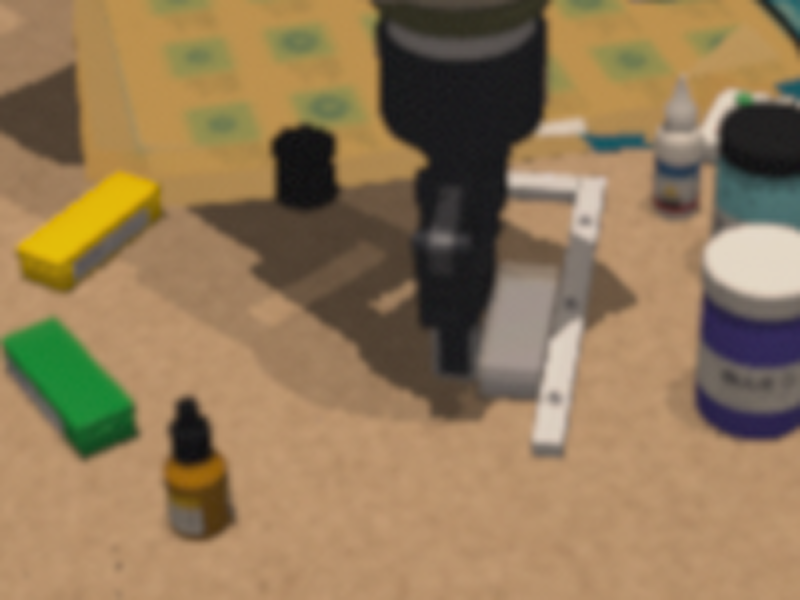

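The box's long side lies along the rail. The stop came at exactly x = -41.3 with both fingers on it, and the near end is short of the rail's right end. Now I'll back off, lift, close and go round to the right end.

```bash
python3 -m jog '[[0.004,0,0,0,0,0,0.05],[0.015,0,0,0,0,0,0.05],[0.01,0,-0.03,0,0,0,0.05],[0,-0.02,-0.04,0,0,0,0],[0,-0.04,0,0,0,0,0]]' >/dev/null
python3 -m jog '[[0,-0.016,0,0,0,0,0],[-0.026,0,0,0,0,0,0],[-0.026,0,0,0,0,0,0],[0,0,0,0,0,0,0]]' >/dev/null
python3 where.py
python3 - <<'E'
from h import *
O,ex,ey=np.load("f.npy")
im=eyes.capture("top")
cv2.imwrite("pics/t2.png",cv2.resize(im[150:270,225:385],None,fx=5,fy=5,interpolation=cv2.INTER_CUBIC)[:,:,::-1])
E
```

```text
t 7.20 stop-frame x -14.8 y -202.2 z 79.7 yaw err 0.07 deg tilt 0.04  F ex -0.59 ey -0.18 z -0.75 grip 0.002
```

View pics/t2.png

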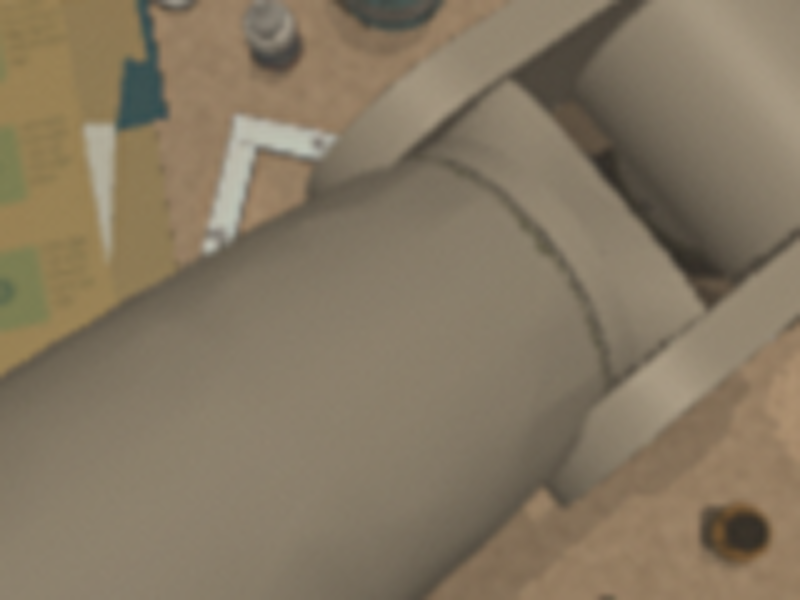

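The arm hides the box from above; I'll descend in the planned gap behind the box's right end and check from the side.

```bash
python3 -m jog '[[0.002,0,0.02,0,0,0,0],[0,0,0.02,0,0,0,0],[0,0,0.015,0,0,0,0],[0,0,0.01,0,0,0,0],[0,0,0,0,0,0,0]]' >/dev/null
python3 where.py
python3 - <<'E'
from h import *
im=eyes.capture("side")[140:290,200:400]
cv2.imwrite("pics/s4.png",cv2.resize(im,None,fx=4,fy=4,interpolation=cv2.INTER_CUBIC)[:,:,::-1])
E
```

```text
t 7.75 stop-frame x -19.3 y -202.5 z 14.3 yaw err -0.01 deg tilt 0.15  F ex -0.17 ey -0.10 z 0.30 grip -0.001
```

View pics/s4.png

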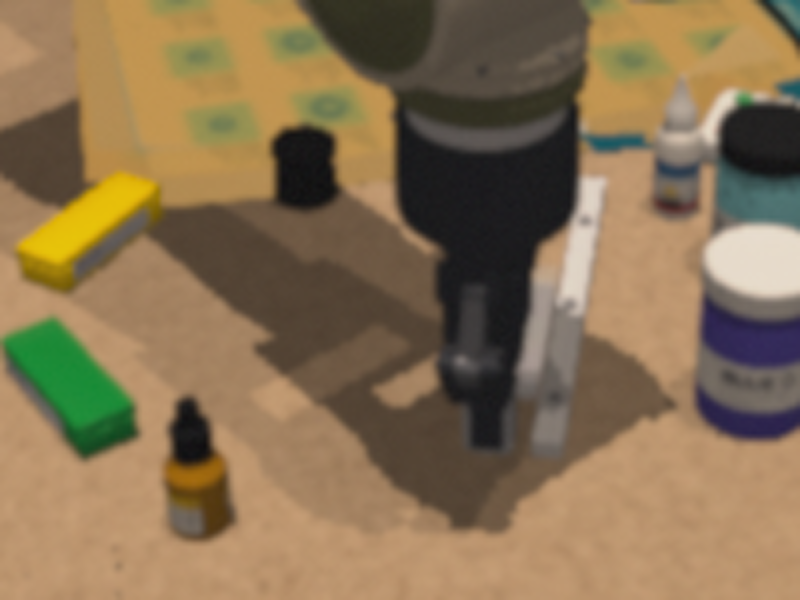

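Closed fingers stand behind the box's right end, clear of the rail. I'll push along the rail, slowly at the end.

```bash
python3 -m jog '[[-0.002,0.004,0,0,0,0,0],[0,0.006,0,0,0,0,0],[0,0.006,0,0,0,0,0],[0,0.006,0,0,0,0,0],[0,0.006,0,0,0,0,0]]' >/dev/null;python3 where.py
python3 -m jog '[[0,0.006,0,0,0,0,0],[0,0.006,0,0,0,0,0],[0,0.006,0,0,0,0,0],[0,0.006,0,0,0,0,0],[0,0.006,0,0,0,0,0]]' >/dev/null;python3 where.py
python3 -m jog '[[0,0.006,0,0,0,0,0],[0,0.006,0,0,0,0,0],[0,0.006,0,0,0,0,0],[0,0.004,0,0,0,0,0],[0,0.002,0,0,0,0,0]]' >/dev/null;python3 where.py
python3 - <<'E'
from h import *
im=eyes.capture("side")[140:290,200:400]
cv2.imwrite("pics/s5.png",cv2.resize(im,None,fx=4,fy=4,interpolation=cv2.INTER_CUBIC)[:,:,::-1])
E
```

```text
t 8.30 stop-frame x -16.3 y -174.5 z 16.2 yaw err 0.01 deg tilt 0.05  F ex 0.57 ey -1.24 z 1.30 grip -0.000
t 8.80 stop-frame x -16.5 y -144.5 z 15.8 yaw err 0.00 deg tilt 0.01  F ex -0.02 ey -0.57 z 1.22 grip -0.000
t 9.30 stop-frame x -16.5 y -120.5 z 15.8 yaw err 0.02 deg tilt 0.00  F ex -0.19 ey -1.01 z 0.55 grip 0.000
```

View pics/s5.png

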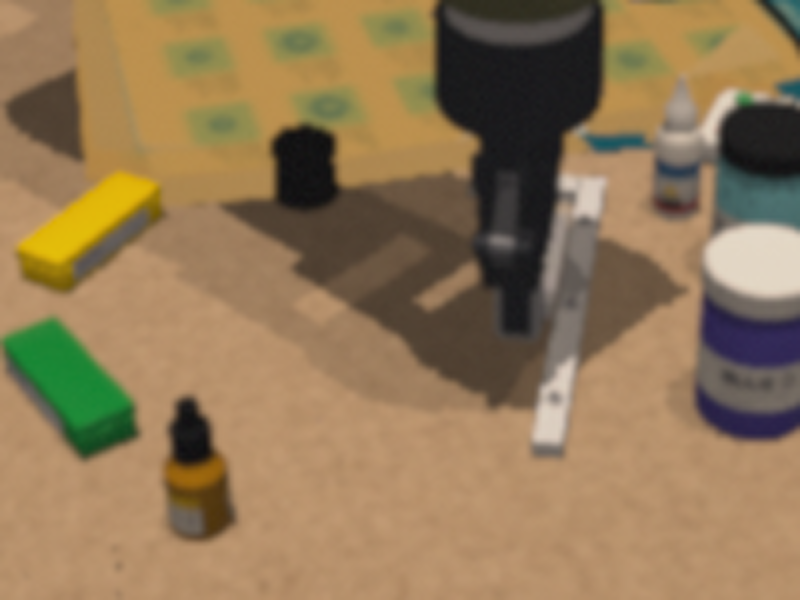

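The box still lies along the rail, with its near end at the fingers and about 22 mm to go.

```bash
python3 -m jog '[[0,0.005,0,0,0,0,0],[0,0.005,0,0,0,0,0],[0,0.004,0,0,0,0,0],[0,0.002,0,0,0,0,0],[0,0,0,0,0,0,0]]' >/dev/null;python3 where.py
python3 -m jog '[[0,0.001,0,0,0,0,0],[0,0.001,0,0,0,0,0],[0,0,0,0,0,0,0]]' >/dev/null;python3 where.py
python3 -m jog '[[0,0.001,0,0,0,0,0],[0,0,0,0,0,0,0]]' >/dev/null;python3 where.py
python3 -m jog '[[0,0.001,0,0,0,0,0],[0,0,0,0,0,0,0]]' >/dev/null;python3 where.py
```

```text
t 9.85 stop-frame x -16.5 y -104.5 z 15.7 yaw err 0.02 deg tilt 0.02  F ex 0.16 ey 0.06 z -0.15 grip 0.000
t 10.15 stop-frame x -16.5 y -102.9 z 15.7 yaw err -0.01 deg tilt 0.01  F ex 0.15 ey 0.15 z -0.80 grip -0.001
t 10.35 stop-frame x -16.5 y -101.9 z 15.7 yaw err 0.00 deg tilt 0.01  F ex 0.01 ey 0.14 z -0.43 grip -0.002
t 10.55 stop-frame x -16.5 y -100.8 z 15.8 yaw err 0.00 deg tilt 0.00  F ex 0.55 ey 0.10 z 0.06 grip -0.002
```

```bash
for i in 1; do
python3 -m jog '[[0,0.001,0,0,0,0,0],[0,0,0,0,0,0,0]]' >/dev/null;python3 where.py
python3 -m jog '[[0,0.001,0,0,0,0,0],[0,0,0,0,0,0,0]]' >/dev/null;python3 where.py
python3 -m jog '[[0,0.001,0,0,0,0,0],[0,0,0,0,0,0,0]]' >/dev/null;python3 where.py
python3 -m jog '[[0,0.001,0,0,0,0,0],[0,0,0,0,0,0,0]]' >/dev/null;python3 where.py; done
```

```text
t 10.75 stop-frame x -16.5 y -99.8 z 15.8 yaw err 0.00 deg tilt 0.00  F ex 0.28 ey -0.86 z 0.13 grip 0.000
t 10.95 stop-frame x -16.5 y -98.8 z 15.8 yaw err 0.01 deg tilt 0.00  F ex 0.07 ey -0.36 z 0.89 grip -0.002
t 11.15 stop-frame x -16.5 y -97.8 z 15.8 yaw err 0.00 deg tilt 0.00  F ex 0.66 ey 0.18 z -0.26 grip 0.002
t 11.35 stop-frame x -16.5 y -96.9 z 15.8 yaw err 0.01 deg tilt 0.00  F ex 0.09 ey -0.97 z -0.64 grip -0.003
```

```bash
python3 -m jog '[[0,0.001,0,0,0,0,0],[0,0,0,0,0,0,0]]' >/dev/null;python3 where.py
python3 -m jog '[[0,0.001,0,0,0,0,0],[0,0,0,0,0,0,0]]' >/dev/null;python3 where.py
python3 -m jog '[[0,0.001,0,0,0,0,0],[0,0,0,0,0,0,0]]' >/dev/null;python3 where.py
python3 -m jog '[[0,0.001,0,0,0,0,0],[0,0,0,0,0,0,0]]' >/dev/null;python3 where.py
```

```text
t 11.55 stop-frame x -16.5 y -96.0 z 15.9 yaw err 0.00 deg tilt 0.02  F ex -0.57 ey -1.72 z -0.33 grip -0.001
t 11.75 stop-frame x -16.3 y -95.9 z 16.2 yaw err -0.00 deg tilt 0.12  F ex -0.51 ey -4.82 z 0.65 grip 0.002
t 11.95 stop-frame x -16.3 y -95.8 z 16.4 yaw err -0.01 deg tilt 0.20  F ex -0.31 ey -8.55 z 0.17 grip 0.001
t 12.15 stop-frame x -16.2 y -95.6 z 16.6 yaw err -0.01 deg tilt 0.29  F ex -1.85 ey -12.78 z -0.03 grip 0.002
```

Firm contact with the end stop. I'll withdraw and clear the view to check.

```bash
python3 -m jog '[[0,-0.004,0,0,0,0,0],[0,-0.016,0,0,0,0,0],[0,-0.005,-0.03,0,0,0,0],[0,0,-0.045,0,0,0,0],[0,0,-0.045,0,0,0,0]]' >/dev/null;python3 where.py
python3 -m jog '[[0.03,0.01,-0.02,0,0,0,0.02],[0.03,0.035,0,0,0,0,0.05],[0.03,0.035,0,0,0,0,0.05],[0.03,0.035,0,0,0,0,0.05],[0.03,0.035,0,0,0,0,0.05]]' >/dev/null
python3 -m jog '[[0.02,0.04,0,0,0,0,0.05],[0.02,0.04,0,0,0,0,0.05],[0.02,0.04,0,0,0,0,0.05],[0,0.04,0,0,0,0,0.05],[0,0,0,0,0,0,0.05]]' >/dev/null
python3 where.py
cat > chk.py <<'E'
from h import *
O,ex,ey=np.load("f.npy")
W,rect,s,ce=box((295,190));print(rect,s,ce)
for k in list(cv2.boxPoints(rect))+[np.array(rect[0])]:print((k-O)@ex,(k-O)@ey)
im=eyes.capture("top")[165:215,255:335];im2=eyes.capture("side")[170:220,250:360]
cv2.imwrite("pics/f.png",np.vstack([cv2.resize(i,(520,300),interpolation=cv2.INTER_CUBIC) for i in(im,im2)])[:,:,::-1])
E
python3 chk.py
```

```text
t 12.65 stop-frame x -16.9 y -118.6 z 136.8 yaw err -0.03 deg tilt 0.09  F ex 1.77 ey 0.11 z 0.16 grip -0.002
t 13.65 stop-frame x -227.0 y 195.0 z 156.1 yaw err 0.27 deg tilt 0.05  F ex 0.67 ey -0.63 z -0.15 grip 0.588
((541.6792602539062, -279.85784912109375), (81.881591796875, 31.67899513244629), 77.86390686035156) [274 179  35  19 432] [290.74768519 188.09259259]
-32.972687 -82.7247
-1.2938023 -82.78871
-1.1283975 -0.9072667
-32.807278 -0.8432522
-17.050541115196665 -41.815982842434096
```

View pics/f.png

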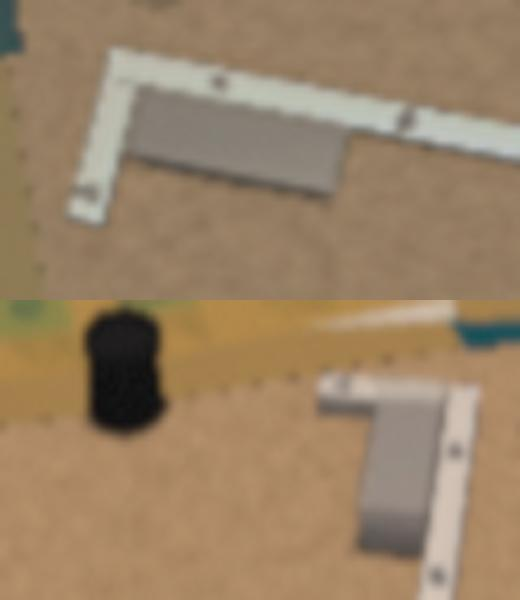

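The box lies in the corner, flush within measurement: yaw is 0.1° off, edges are about 1 mm from both planes (half a pixel), and the loupe is unmoved. One gentle squaring press toward the rail will make sure of the long side.

```bash
python3 -m jog '[[-0.027,-0.0395,0,0,0,0,0.03],[-0.027,-0.0395,0,0,0,0,0.03],[-0.027,-0.0395,0,0,0,0,0.03],[-0.027,-0.0395,0,0,0,0,0.03],[-0.027,-0.0395,0,0,0,0,0.03]]' >/dev/null
python3 -m jog '[[-0.027,-0.0395,0,0,0,0,0.03],[0,0,0,0,0,0,0.03]]' >/dev/null
python3 where.py
python3 -m jog '[[0,0,0.045,0,0,0,0.03],[0,0,0.045,0,0,0,0.03],[0,0,0.03,0,0,0,0.03],[0,0,0.015,0,0,0,0.03],[0,0,0,0,0,0,0.03]]' >/dev/null
python3 where.py
```

```text
t 14.50 stop-frame x -63.3 y -51.3 z 154.8 yaw err -0.35 deg tilt 0.06  F ex -0.91 ey 0.39 z 0.02 grip 0.350
t 15.00 stop-frame x -66.3 y -45.4 z 18.6 yaw err -0.10 deg tilt 0.28  F ex 0.19 ey -0.06 z -0.36 grip 0.351
```

```bash
python3 -m jog '[[-0.006,0.002,0.004,0,0,0,0.03],[-0.006,0,0,0,0,0,0.03],[-0.005,0,0,0,0,0,0.03],[-0.003,0,0,0,0,0,0.03],[0,0,0,0,0,0,0.03]]' >/dev/null;python3 where.py
python3 -m jog '[[-0.002,0,0,0,0,0,0.03],[0,0,0,0,0,0,0.03]]' >/dev/null;python3 where.py
python3 -m jog '[[-0.001,0,0,0,0,0,0.03],[0,0,0,0,0,0,0.03]]' >/dev/null;python3 where.py
```

```text
t 15.50 stop-frame x -43.9 y -43.0 z 17.2 yaw err 0.02 deg tilt 0.05  F ex -0.79 ey 0.38 z -0.33 grip 0.351
t 15.70 stop-frame x -42.4 y -43.0 z 16.9 yaw err 0.00 deg tilt 0.01  F ex 1.16 ey 0.11 z -0.10 grip 0.352
t 15.90 stop-frame x -41.5 y -43.0 z 16.8 yaw err -0.00 deg tilt 0.00  F ex 0.03 ey -0.17 z 0.70 grip 0.353
```

```bash
python3 -m jog '[[-0.0007,0,0,0,0,0,0.03],[0,0,0,0,0,0,0.03]]' >/dev/null;python3 where.py
python3 -m jog '[[-0.0005,0,0,0,0,0,0.03],[0,0,0,0,0,0,0.03]]' >/dev/null;python3 where.py
```

```text
t 16.10 stop-frame x -41.2 y -42.9 z 16.8 yaw err 0.00 deg tilt 0.07  F ex -3.53 ey -1.18 z 1.92 grip 0.350
t 16.30 stop-frame x -41.2 y -42.9 z 16.8 yaw err 0.01 deg tilt 0.14  F ex -7.58 ey -0.77 z 6.25 grip 0.345
```

Contact at the same x = -41.2, so the box is flush with the rail. I'll withdraw, check the numbers and hand in.

```bash
python3 -m jog '[[0.003,0,0,0,0,0,0.03],[0.012,0,0,0,0,0,0.03],[0.01,0,-0.03,0,0,0,0.03],[0,0,-0.05,0,0,0,0.03],[0,0,-0.05,0,0,0,0.03]]' >/dev/null
python3 -m jog '[[0.027,0.04,0,0,0,0,0.03],[0.027,0.04,0,0,0,0,0.03],[0.027,0.04,0,0,0,0,0.03],[0.027,0.04,0,0,0,0,0.03],[0.027,0.04,0,0,0,0,0.03]]' >/dev/null
python3 -m jog '[[0.01,0.04,0,0,0,0,0.03],[0,0,0,0,0,0,0.03],[0,0,0,0,0,0,0.03]]' >/dev/null
python3 where.py; python3 chk.py
```

```text
t 17.60 stop-frame x -210.1 y 197.4 z 147.0 yaw err 0.11 deg tilt 0.08  F ex -0.09 ey -0.32 z 0.19 grip 0.347
((541.9303588867188, -279.911865234375), (81.881591796875, 32.192569732666016), 77.86390686035156) [274 179  35  19 434] [290.74884793 188.06221198]
-32.97268 -82.72473
-0.78012466 -82.78976
-0.61471915 -0.90831304
-32.807274 -0.8432822
-16.79369879611704 -41.816520939548354
```

```bash
python3 -c "
from rig import finish_job;print(finish_job())"
```

```text
the job is handed in; nothing more can be done
None
```

The slide box was pushed flat against the back rail, slid along it into the end stop, and handed in flush against both after about 18 s of the 35 s; the pushes met no more than about 13 N, and the final images put its edges within about 1 mm of each face, the limit of the camera measurement.

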